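Slide the chopping board home over the peel tray

ROBOT

A 7-joint arm with a two-finger parallel gripper is mounted at the origin on the work surface. World frame = base frame: x ahead of the robot, y to its left, z up, the work surface at z = 0. Lengths are in m, angles in degrees, forces in N, time in s.
With the tool pointing down it reaches from about 0.4 to 0.85 m from the base axis. Payload 4.5 kg.
Tool frame: the origin (TCP) lies midway between the tips of the shut fingers; the grasp point (between the pads) lies 19 mm behind it (bot.tcp_to_grasp is the z of the grasp point in the tool frame, in m); z points along the fingers, y is the line along which they close (so a half turn about z gives the same grasp; the last joint's range is limited). The gripper opens to 85 mm and grips with 20 to 120 N. Pads are 22 mm wide; open, the fingers measure 114 mm over their backs; the gripper's body (76 mm by 85 mm) begins 54 mm behind the grasp point. The pads swing forward as they close: fully open they stand 13 mm farther back than shut.
Start: joints at [69.947, 39.483, -11.15, 89.685, 9.013, 51.709, -12.324], TCP at [0.234, -0.58, 0.231] pointing down, gripper open.
Joint ranges: [-172.22, 172.22], [-26.19, 119.32], [-84.43, 86.54], [7.71, 146.69], [-57.33, 237.33], [2.42, 119.75], [-152.13, 152.13]. Speed limits (degrees/s): [147.25, 147.25, 180, 180, 180, 180, 180].

INTERFACE

Orientations are given as [roll, pitch, yaw] about the fixed x, y, z axes, in that order (R = Rz(yaw) Ry(pitch) Rx(roll)).
In Python, from station import bot, eyes gives the robot as it stands.
- The arm moves only by the tool apply_moves, never from a script. Its arguments are lists of equal length, an entry for each row: "xyz": the shift along the tool's x, y, z in mm, a list of three; "turn": the turn about the tool's z in rad; "fingers": the closure in counts, from 0 (fully open) to 255 (shut). In form: {"xyz": [[dx, dy, dz], ...], "turn": [turn, ...], "fingers": [fingers, ...]}. A call has 1 to 10 rows; each row shifts and turns the commanded pose from where the row before left it, along the tool's axes as they then stand; what a row does not reach is not made up. A row lasts 1/8 s, in which the tool goes at most 62.5 mm and 10.7 degrees, less where a joint would pass 70% of its speed; a pose out of reach is approached as far as the arm can. A call is refused whole if a number of a shift passes 62.5 or a number of a turn 0.188, either way. A call with a gripper value outside its range is refused whole. The fingers move at their own pace and stop on an object; "grip_force" is the grip in N (left out, the last holds). Time passes only in rows, so rows that do not move let the fingers close. It gives the time, the measured TCP pose, the force, the opening and the grip force at its end, in the units of the state.
- bot.get_obs(): the state, without advancing time (a new reading comes with each control period).
- eyes.snapshot(name): name is "scene" or "top"; returns the picture (480x640x3 uint8, red, green, blue); there is no depth.
- eyes.get_calibration(name): a dict with "fx", "fy", "cx", "cy" (pixels), "R" (3x3) and "t" (3): a world point X has camera coordinates R X + t. Camera axes: x right, y down, z forward; pixel columns grow to the right and rows downward; lengths in m; the calibration is good to about 2 mm. A picture is of the moment at which its call begins. get_calibration takes no time and is no camera call.
- bot.close_job(): hands the job in; it is judged then, once.
The state is a dict: "t": time; "joints": joint angles; "joint_velocities": joint speeds; "joint_torque": joint torques, N m; "eef_pos": TCP position; "ee_rot": TCP orientation; "contact_force": force on the tool from outside, world axes, zero at the start; "wrist_torque": the same for the moment, N m; "opening": opening from 0.0 (shut) to 1.0 (fully open); "gripper_force": force on a finger pad.
Only numpy, scipy, OpenCV 4.12 (cv2) and the standard library are available. Lean on these libraries where they do the work, as an engineer would, in place of code of your own. Each camera call takes 0.05 s, during which the arm holds its last target. There are 200 camera calls.

TASK

Using only a fingertip, gently push the orange-edged chopping board along its rails, towards the end with the uncovered notches, until you feel its feet drop into the notches and it lies flat on the rails; then stop pushing and move clear. Do not lift or tip the board or ram it against the notches. The small bowl of potatoes rides along standing on the board, so do not touch it, and leave the oil bottle, mug and pepper mill where they stand.

Things in the scene. Friction and masses are not known exactly. Their poses are not given: they have to be found in the camera images.
- rack: Fixed peel rack: two aluminium rails along its y axis, tops 50 mm up, 30 mm wide, centred at x = -85 and 85 mm, from y = -193 to 133 mm. Origin on the worktop under the middle of the board's home place. Grey guides at x = 100 to 108 mm either side, 66 mm high. Between the rails it is open, 140 mm wide, to a tray 10 mm up; end cross bars 30 mm high. Push the board towards the rack's +y.
- notches (a point): Point on the rack's middle line at rail-top height (50 mm), half-way between the two forward notches (rack y = 80 mm). Each rail has two notches 26 mm long, 10 mm deep, at rack y = -80 and 80 mm, marked by orange patches on the guides. Small fixed potatoes, up to 44 mm high, lie in the tray below this point.
- board: Loose chopping board, orange edge, pale wood top, 196 mm (x, across the rails) by 230 mm (y, along them) by 20 mm thick, 0.45 to 0.8 kg. Origin at the centre of the plank's underside, axes along the rack's. It starts riding on its feet, origin 58 mm up, at rack y = -110 to -50 mm. Home: rack y = 0 within 5 mm (play), underside flat on the rails, 50 mm up. 2 mm play to each guide.
- board_edge (a point): Middle of the board's trailing edge face (board y = -115 mm), half-way up its 20 mm: the place to push, along the rack's +y. Sliding takes about 3 to 10 N. The board has four feet 16 x 16 mm, 8 mm deep, at board x = -83 and 83, y = -80 and 80 mm; they drop 8 mm into the notches and then stop firmly against the notches' far ends.
- bowl: Loose white bowl with two potatoes in it, 92 mm across and 42 mm high (potatoes to 46 mm), about 0.22 kg, standing on the board's forward half. Origin at the centre of its underside.
- oil: Loose amber oil bottle, 64 mm across, 220 mm high, standing on the worktop on the far side of the rack. Origin at the centre of its underside.
- mug: Loose blue mug, 80 mm across, 90 mm high, handle on its +y side, standing past the forward end of the rack. Origin at the centre of its underside.
- mill: Loose dark wooden pepper mill, 54 mm across, 140 mm high, standing on the worktop on the far side of the rack. Origin at the centre of its underside.
Things that resemble listed ones, but are neither listed nor needed, are in the scene too. What is meant by the bowl is not blue or turquoise, and is the smaller of those in its own colour.

How it is judged:
By the outcome, as a careful person would: the job done as asked, in the order asked, and still so for the second after the job is handed in, with the robot touching nothing.
It also fails if it takes over 38 s, if anything falls off the work surface, if the arm or the gripper's body presses on something with over 40 N, if the wrist force passes 120 N, or if a joint passes its speed limit or range.

## Working session

There is one attempt and no reset: what is moved stays moved. The work goes in short steps, Python scripts to look and compute and a tool call to move; the robot and the scene stay as the last step left them, time stands still between calls to the robot, and variables do not carry over. Pictures are saved under pics/ and viewed, at most 10 in all, crops included, and the job is handed in when it is done.

Besides the shell and the picture viewer there is one more tool, called after "Call:" by a JSON object that holds its "api" and its "payload", one argument or row to a line. apply_moves: Moves the arm, as the interface text tells. Its arguments: {"type":"object","properties":{"xyz":{"type":"array","items":{"type":"array","items":{"type":"number"}}},"turn":{"type":"array","items":{"type":"number"}},"fingers":{"type":"array","items":{"type":"number"}},"grip_force":{"type":"number"}},"required":["xyz","turn","fingers"]}

```bash
mkdir -p pics; python3 - <<'E'
from station import bot, eyes
import cv2,numpy as np
for n in("scene","top"):
    im=eyes.snapshot(n); cv2.imwrite(f"pics/{n}0.png",im[:,:,::-1])
    c=eyes.get_calibration(n); print(n,{k:np.round(v,3).tolist() for k,v in c.items()}, np.round(-np.array(c["R"]).T@c["t"],3))
o=bot.get_obs(); print({k:np.round(v,3).tolist() for k,v in o.items()})
E
```

```text
scene {'fx': 577.515, 'fy': 577.515, 'cx': 323.83, 'cy': 242.761, 'R': [[-0.879, 0.477, -0.006], [0.336, 0.611, -0.716], [-0.338, -0.631, -0.698]], 't': [0.502, -0.148, 1.625]} [1.041 0.877 1.031]
top {'fx': 623.483, 'fy': 623.483, 'cx': 324.948, 'cy': 241.752, 'R': [[0.014, -1.0, 0.02], [-0.992, -0.017, -0.128], [0.128, -0.018, -0.992]], 't': [-0.02, 0.569, 1.582]} [0.362 0.018 1.642]
{'t': 0.1, 'joints': [69.948, 39.53, -11.146, 89.739, 9.011, 51.711, -12.323], 'joint_velocities': [-0.064, -0.104, 0.005, -0.173, -0.05, -0.147, -0.045], 'joint_torque': [-0.003, -54.061, -1.272, -15.899, 0.009, 0.004, 0.0], 'eef_pos': [0.234, -0.579, 0.231], 'ee_rot': [-179.902, 0.005, 21.994], 'contact_force': [0.259, 1.292, 0.573], 'wrist_torque': [0.024, -0.054, -0.072], 'gripper_force': 0.0, 'opening': 1.001}
```

View pics/scene0.png

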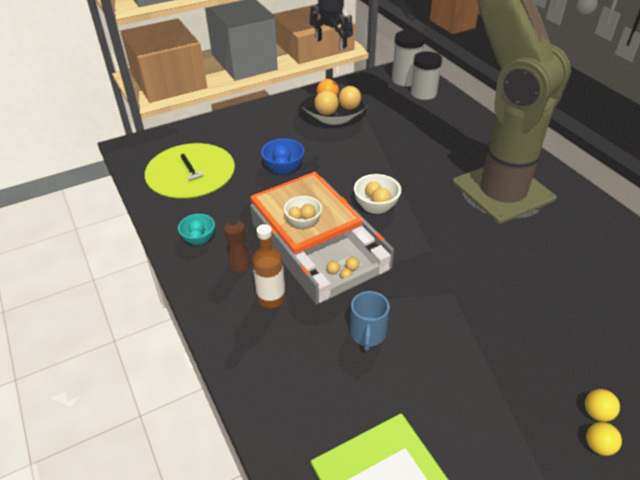

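View pics/top0.png

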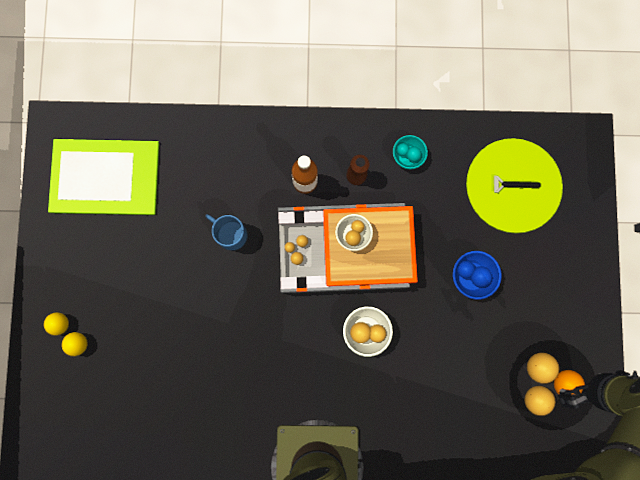

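The white bowl that stands on the board (top view 353,233) is the smaller of the two white ones; the other (368,331) is larger and stands on the worktop. The board's trailing edge is at top column ~415, and the uncovered notches are at (303,217) and (300,283).

```bash
cat > h.py <<'E'
from station import bot, eyes
import cv2,numpy as np
def ray(n,p,z):
    c=eyes.get_calibration(n);R=np.array(c["R"]);t=np.array(c["t"])
    d=R.T@np.array([(p[0]-c["cx"])/c["fx"],(p[1]-c["cy"])/c["fy"],1]);C=-R.T@t
    return C+d*(z-C[2])/d[2]
def blobs(im,lo,hi,amin=8):
    m=cv2.inRange(cv2.cvtColor(im,cv2.COLOR_RGB2HSV),lo,hi)
    n,l,s,c=cv2.connectedComponentsWithStats(m)
    return [(s[i],c[i],(l==i).astype(np.uint8)) for i in range(1,n) if s[i,4]>=amin]
def board(n="top",z=.078,im=None):
    im=eyes.snapshot(n) if im is None else im
    b=max([b for b in blobs(im,(5,190,150),(13,255,255)) if True],key=lambda b:b[0][2]*b[0][3])
    k=cv2.findContours(b[2],cv2.RETR_EXTERNAL,cv2.CHAIN_APPROX_NONE)[0]
    return im,cv2.convexHull(max(k,key=len))
E
python3 - <<'E'
from h import *
for n in("top","scene"):
    im,h=board(n)
    w=np.array([ray(n,p[0],.078)[:2] for p in h])*1000
    print(n,"rect mm",cv2.minAreaRect(w.astype(np.float32)),np.round(cv2.boxPoints(cv2.minAreaRect(w.astype(np.float32)))).tolist())
    for s,c,_ in blobs(im,(3,170,120),(14,255,255)):
        if s[4]<3000: print(" or",s.tolist(),np.round(ray(n,c,.066)*1000).tolist()[:2])
    if n=="top":
        for s,c,_ in blobs(im,(0,0,0),(180,255,22),15):
            if 270<c[0]<420 and 195<c[1]<300: print(" dark",s.tolist(),np.round(ray(n,c,.05)*1000).tolist()[:2])
        cv2.imwrite("pics/crop.png",cv2.resize(im[185:355,265:440,::-1],None,fx=3.5,fy=3.5,interpolation=2)[:600])
E
```

```text
top rect mm ((556.6937866210938, -124.12444305419922), (215.0487060546875, 229.22177124023438), 3.1985204219818115) [[443.0, -16.0], [456.0, -245.0], [670.0, -233.0], [658.0, -4.0]]
 or [292, 163, 22, 19, 215] [741.0, 54.0]
 or [323, 204, 95, 85, 1564] [555.0, -126.0]
 or [294, 206, 10, 5, 37] [651.0, 59.0]
 or [297, 288, 10, 4, 36] [444.0, 47.0]
 dark [415, 227, 7, 9, 18] [599.0, -252.0]
 dark [297, 278, 9, 10, 31] [465.0, 50.0]
scene rect mm ((563.4346923828125, -114.76370239257812), (211.00355529785156, 242.2554168701172), 3.300213575363159) [[451.0, 0.0], [465.0, -242.0], [676.0, -230.0], [662.0, 12.0]]
 or [251, 172, 111, 81, 1334] [571.0, -91.0]
 or [376, 233, 7, 7, 27] [445.0, 47.0]
 or [254, 239, 27, 30, 459] [711.0, -23.0]
 or [302, 267, 7, 7, 20] [654.0, 61.0]
 or [265, 301, 14, 6, 48] [763.0, 115.0]
```

View pics/crop.png

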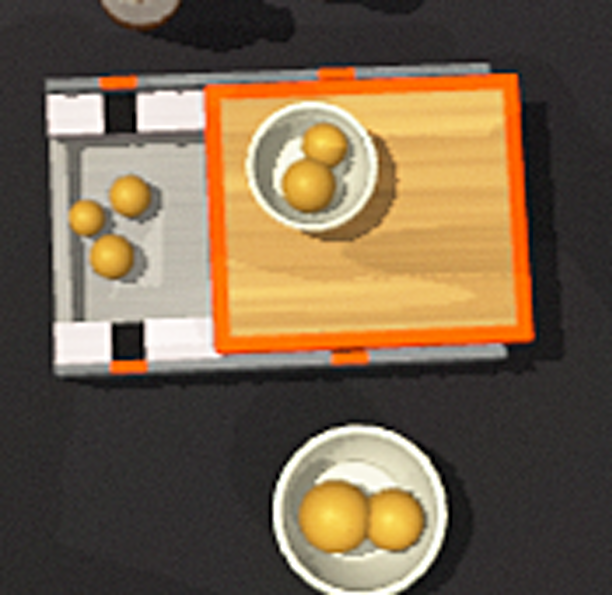

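The crop confirms it: the smaller white bowl, with a rim about 130 px wide against 170 px, stands on the board. The board's trailing edge is clear on the right.

From the forward patches at (651,59) and (444,47), which are 207 mm apart against 208 expected, the rack's yaw is about 3.3° and its origin is about (552,-27). The board is at rack y ≈ -97, so its trailing mid-edge is about (564,-239).

Call:
{"api": "apply_moves", "payload": {
  "xyz": [
    [0,0,0],
    [0,0,0],
    [43,-35,0],
    [43,-35,0],
    [43,-35,0],
    [43,-35,0],
    [43,-35,0],
    [43,-35,0],
    [43,-35,0],
    [43,-35,0]
  ],
  "turn": [0.163,0.163,0,0,0,0,0,0,0,0],
  "fingers": [255,255,255,255,255,255,255,255,255,255]
}}

```text
t: 1.45
eef_pos: [0.5624, -0.2788, 0.2312]
ee_rot: [180.0, 0.0, 3.3]
contact_force: [0.8, -0.5, -0.4]
opening: -0.001
gripper_force: 0.0
```

Call:
{"api": "apply_moves", "payload": {
  "xyz": [
    [4,0,40],
    [0,0,40],
    [0,0,40],
    [0,0,30],
    [0,0,18],
    [0,0,5],
    [0,0,0]
  ],
  "turn": [0,0,0,0,0,0,0],
  "fingers": [255,255,255,255,255,255,255]
}}

```text
t: 2.33
eef_pos: [0.5658, -0.2802, 0.0589]
ee_rot: [180.0, -0.1, 3.3]
contact_force: [0.3, -0.2, -0.3]
opening: 0.0
gripper_force: 0.0
```

```bash
python3 - <<'E'
from h import *
im=eyes.snapshot("top"); s=eyes.snapshot("scene")
a=cv2.resize(im[190:310,265:465,::-1],None,fx=2,fy=2); b=cv2.resize(s[130:310,210:410,::-1],(400,360))
cv2.imwrite("pics/c2.png",np.hstack([cv2.resize(a,(400,240)),np.zeros((240,0,3),np.uint8)]) if 0 else np.vstack([a,b]))
print(bot.get_obs()["contact_force"])
E
```

```text
[0.53251621 0.03664202 0.38121962]
```

View pics/c2.png

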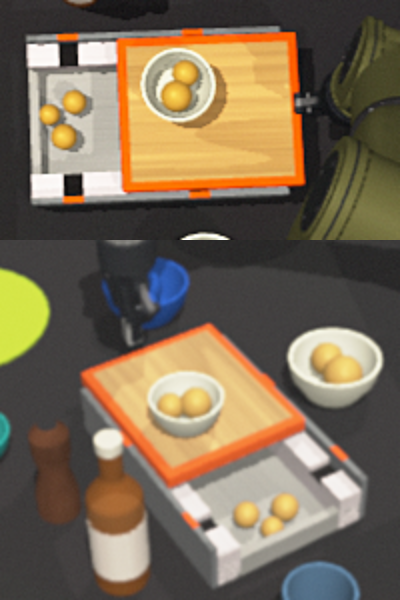

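The scene shows the shut fingertip just behind the middle of the trailing edge, at crop (306,101) in the top view. The bowl is still in place. I'll approach slowly.

Call:
{"api": "apply_moves", "payload": {
  "xyz": [
    [0,-3,0],
    [0,-3,0],
    [0,-3,0],
    [0,-3,0],
    [0,-3,0],
    [0,-3,0],
    [0,-3,0],
    [0,-3,0],
    [0,-3,0],
    [0,-3,0]
  ],
  "turn": [0,0,0,0,0,0,0,0,0,0],
  "fingers": [255,255,255,255,255,255,255,255,255,255]
}}

```text
t: 3.68
eef_pos: [0.5636, -0.2514, 0.0584]
ee_rot: [179.9, -0.0, 3.3]
contact_force: [0.6, -4.0, -2.6]
opening: -0.001
gripper_force: 1.9
```

Call:
{"api": "apply_moves", "payload": {
  "xyz": [
    [0,-3,0],
    [0,-3,0],
    [0,-3,0],
    [0,-3,0],
    [0,-3,0],
    [0,-3,0],
    [0,-3,0],
    [0,-3,0],
    [0,-3,0],
    [0,-3,0]
  ],
  "turn": [0,0,0,0,0,0,0,0,0,0],
  "fingers": [255,255,255,255,255,255,255,255,255,255]
}}

```text
t: 4.92
eef_pos: [0.5618, -0.2198, 0.0583]
ee_rot: [180.0, -0.0, 3.3]
contact_force: [0.2, -4.7, -1.4]
opening: 0.0
gripper_force: 2.1
```

```bash
cat > m.py <<'E'
from h import *
# board trailing/leading edge in rack y (top view), robust: orange columns along middle rows
o=np.array([552,-27.]);u=np.array([-.058,.998]);v=np.array([.998,.058])
im=eyes.snapshot("top")
m=cv2.inRange(cv2.cvtColor(im,cv2.COLOR_RGB2HSV),(4,190,150),(13,255,255))
P=np.argwhere(m[200:296,275:430])[:,::-1]+[275,200]
for z in(.078,.070):
    W=np.array([ray("top",p,z)[:2]*1000 for p in P])-o; y=W@u; x=W@v
    q=abs(x)<75; q&=(y>-250)&(y<170)
    print(z,"rack y of leading/trailing/centre",np.round([y[q].max(),y[q].min(),(y[q].max()+y[q].min())/2],1))
w=cv2.inRange(cv2.cvtColor(im,cv2.COLOR_RGB2HSV),(0,0,150),(180,60,255))
n,l,s,c=cv2.connectedComponentsWithStats(w)
print("force",np.round(bot.get_obs()["contact_force"],1))
E
python3 m.py
```

```text
0.078 rack y of leading/trailing/centre [  49.3 -179.8  -65.2]
0.07 rack y of leading/trailing/centre [  49.3 -181.   -65.8]
force [ 0.1 -4.  -0.5]
```

Call:
{"api": "apply_moves", "payload": {
  "xyz": [
    [0,-3,0],
    [0,-3,0],
    [0,-3,0],
    [0,-3,0],
    [0,-3,0],
    [0,-3,0],
    [0,-3,0],
    [0,-3,0],
    [0,-3,0],
    [0,-3,0]
  ],
  "turn": [0,0,0,0,0,0,0,0,0,0],
  "fingers": [255,255,255,255,255,255,255,255,255,255]
}}

```text
t: 6.22
eef_pos: [0.5601, -0.1899, 0.0583]
ee_rot: [180.0, 0.0, 3.3]
contact_force: [1.2, -3.4, -0.9]
opening: -0.001
gripper_force: 2.2
```

Call:
{"api": "apply_moves", "payload": {
  "xyz": [
    [0,-3,0],
    [0,-3,0],
    [0,-3,0],
    [0,-2,0],
    [0,-2,0],
    [0,-2,0],
    [0,-2,0]
  ],
  "turn": [0,0,0,0,0,0,0],
  "fingers": [255,255,255,255,255,255,255]
}}

```text
t: 7.1
eef_pos: [0.5591, -0.1731, 0.0583]
ee_rot: [180.0, 0.0, 3.3]
contact_force: [-0.1, -4.6, 0.5]
opening: -0.001
gripper_force: 2.2
```

```bash
python3 m.py
```

```text
0.078 rack y of leading/trailing/centre [  97.4 -133.1  -17.9]
0.07 rack y of leading/trailing/centre [  97.6 -134.1  -18.3]
force [-0.4 -4.3 -0.7]
```

Call:
{"api": "apply_moves", "payload": {
  "xyz": [
    [0,-1.5,0],
    [0,-1.5,0],
    [0,-1.5,0],
    [0,-1.5,0],
    [0,-1,0],
    [0,-1,0]
  ],
  "turn": [0,0,0,0,0,0],
  "fingers": [255,255,255,255,255,255]
}}

```text
t: 7.9
eef_pos: [0.5586, -0.1651, 0.0583]
ee_rot: [180.0, 0.0, 3.3]
contact_force: [0.5, -3.8, -1.0]
opening: -0.001
gripper_force: 2.4
```

Call:
{"api": "apply_moves", "payload": {
  "xyz": [
    [0,-1,0],
    [0,-1,0]
  ],
  "turn": [0,0],
  "fingers": [255,255]
}}

```text
t: 8.15
eef_pos: [0.5584, -0.1632, 0.0583]
ee_rot: [180.0, 0.0, 3.3]
contact_force: [0.1, -5.6, -1.1]
opening: 0.002
gripper_force: 2.4
```

Call:
{"api": "apply_moves", "payload": {
  "xyz": [
    [0,-1,0],
    [0,-1,0]
  ],
  "turn": [0,0],
  "fingers": [255,255]
}}

```text
t: 8.4
eef_pos: [0.558, -0.1611, 0.0582]
ee_rot: [-180.0, 0.0, 3.3]
contact_force: [-0.7, -2.2, -1.6]
opening: -0.001
gripper_force: 0.5
```

```bash
python3 m.py
```

```text
0.078 rack y of leading/trailing/centre [ 109.5 -120.7   -5.6]
0.07 rack y of leading/trailing/centre [ 109.8 -121.6   -5.9]
force [ 0.1 -3.7  0.4]
```

Call:
{"api": "apply_moves", "payload": {
  "xyz": [
    [0,-1,0]
  ],
  "turn": [0],
  "fingers": [255]
}}

```text
t: 8.57
eef_pos: [0.5584, -0.1592, 0.0583]
ee_rot: [-179.9, 0.0, 3.4]
contact_force: [-0.4, -3.9, -1.0]
opening: -0.003
gripper_force: 2.0
```

```bash
python3 m.py; python3 - <<'E'
from h import *
s=eyes.snapshot("scene"); cv2.imwrite("pics/s3.png",cv2.resize(s[150:310,220:420,::-1],(750,600),interpolation=2))
E
```

```text
0.078 rack y of leading/trailing/centre [ 110.9 -118.    -3.6]
0.07 rack y of leading/trailing/centre [ 111.1 -118.9   -3.9]
force [-0.8 -1.8 -0.5]
```

View pics/s3.png

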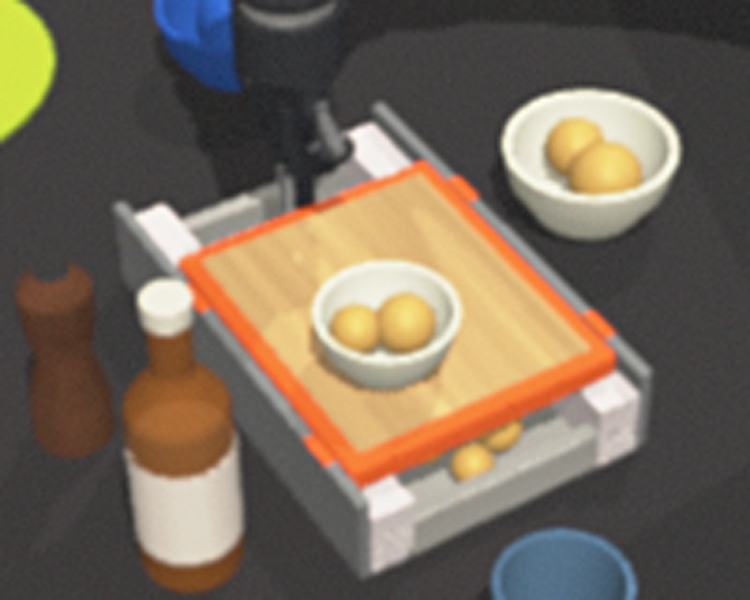

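The board is near home; crop (612,350) and (355,470) are its front corners. From this picture alone I can't tell whether it has dropped, so I'll measure the height from two views.

```bash
cat > hz.py <<'E'
from h import *
o=np.array([552,-27.]);u=np.array([-.058,.998]);v=np.array([.998,.058])
def lead(n,im,z):
    m=cv2.inRange(cv2.cvtColor(im,cv2.COLOR_RGB2HSV),(3,170,110),(14,255,255))
    P=np.argwhere(m)[:,::-1]
    W=np.array([ray(n,p,z)[:2]*1000 for p in P])-o; y=W@u; x=W@v
    r=[]
    for a in(-70,-45,-20,5,30,55):   # inner border (orange/wood) and outer border of leading rim
        q=(abs(x-a)<8)&(y>-30)&(y<170); 
        if q.sum(): r.append((y[q].min(),y[q].max()))
    return np.round(np.median(r,0),1)
def rep(t,s):
    for z in(.070,.078): print(z,"top",lead("top",t,z),"scene",lead("scene",s,z))
if __name__=="__main__":
    print("start (riding)");rep(*[cv2.imread(f"pics/{n}0.png")[:,:,::-1].copy() for n in("top","scene")])
    print("now");rep(eyes.snapshot("top"),eyes.snapshot("scene"));print(bot.get_obs()["contact_force"].round(1))
E
python3 hz.py
```

```text
start (riding)Traceback (most recent call last):
  File "hz.py", line 15, in <module>
    print("start (riding)");rep(*[cv2.imread(f"pics/{n}0.png")[:,:,::-1].copy() for n in("top","scene")])
                            ~~~^^^^^^^^^^^^^^^^^^^^^^^^^^^^^^^^^^^^^^^^^^^^^^^^^^^^^^^^^^^^^^^^^^^^^^^^^^
  File "hz.py", line 13, in rep
    for z in(.070,.078): print(z,"top",lead("top",t,z),"scene",lead("scene",s,z))
                                                               ~~~~^^^^^^^^^^^^^
  File "hz.py", line 6, in lead
    W=np.array([ray(n,p,z)[:2]*1000 for p in P])-o; y=W@u; x=W@v
                ~~~^^^^^^^
  File "h.py", line 4, in ray
    c=eyes.get_calibration(n);R=np.array(c["R"]);t=np.array(c["t"])
ValueError: time passes only in moves, steps and waits
```

```bash
sed -i 's/^def ray/CAL={n:eyes.get_calibration(n) for n in("top","scene")}\ndef ray/; s/c=eyes.get_calibration(n);R=/c=CAL[n];R=/' h.py; python3 hz.py
```

```text
start (riding)
0.07 top [ 6.4 17.3] scene [ 1.1 25.6]
0.078 top [ 6.6 17.4] scene [ 8.4 32.8]
now
0.07 top [100.  110.4] scene [101.5 124.5]
0.078 top [ 99.7 110. ] scene [107.8 131.1]
[-0.2 -1.   0.8]
```

```bash
cat > tz.py <<'E'
from hz import *
def trail(n,im,z):
    m=cv2.inRange(cv2.cvtColor(im,cv2.COLOR_RGB2HSV),(3,170,110),(14,255,255))
    P=np.argwhere(m)[:,::-1]
    W=np.array([ray(n,p,z)[:2]*1000 for p in P])-o; y=W@u; x=W@v; r=[]
    for a in(-60,-40,40,60):
        q=(abs(x-a)<8)&(y<-70)&(y>-240)
        if q.sum(): r.append(y[q].max())
    return np.round(r,1)
for k,(t,s) in {"start":[cv2.imread(f"pics/{n}0.png")[:,:,::-1].copy() for n in("top","scene")],"now":[eyes.snapshot("top"),eyes.snapshot("scene")]}.items():
    for z in(.070,.078): print(k,z,"top",trail("top",t,z),"scene",trail("scene",s,z),"lead",lead("top",t,z),lead("scene",s,z))
print(bot.get_obs()["contact_force"].round(1))
E
python3 tz.py
```

```text
start 0.07 top [-201.8 -200.5 -200.6 -201.5] scene [-210.5 -209.3 -210.4 -210.1] lead [ 6.4 17.3] [ 1.1 25.6]
start 0.078 top [-200.5 -199.2 -199.3 -200.2] scene [-201.5 -200.3 -200.9 -201. ] lead [ 6.6 17.4] [ 8.4 32.8]
now 0.07 top [-108.1 -107.4] scene [-107.5 -107.6 -107.8 -108.6] lead [100.  110.3] [101.5 124.5]
now 0.078 top [-107.3 -106.5] scene [ -99.3  -99.4  -99.7 -100.4] lead [ 99.7 110. ] [107.9 131.1]
[ 0.3 -1.8 -0.7]
```

Both edges agree with a top height of 70 mm (78 mm at the start), so the board has dropped flat on all four feet. I'll stop pushing and back straight off.

Call:
{"api": "apply_moves", "payload": {
  "xyz": [
    [0,2,0],
    [0,5,0],
    [0,15,0],
    [0,20,0],
    [0,15,-10],
    [0,5,-40],
    [0,0,-50],
    [0,0,-50],
    [0,0,-20],
    [0,0,0]
  ],
  "turn": [0,0,0,0,0,0,0,0,0,0],
  "fingers": [255,255,255,255,255,255,255,255,255,255]
}}

```text
t: 10.12
eef_pos: [0.5629, -0.2235, 0.2307]
ee_rot: [179.9, -0.3, 3.2]
contact_force: [-0.4, 1.2, 0.8]
opening: -0.003
gripper_force: 0.0
```

```bash
python3 tz.py | tail -3; python3 - <<'E'
from h import *
s=eyes.snapshot("scene"); cv2.imwrite("pics/s4.png",cv2.resize(s[130:370,170:430,::-1],(650,600),interpolation=2))
E
```

```text
now 0.07 top [-106.  -106.5 -108.1 -109.1] scene [-107.5 -108.2 -109.2 -108.6] lead [100.5 110.4] [101.5 124.5]
now 0.078 top [-105.2 -105.7 -107.3 -108.4] scene [ -99.3 -100.1 -101.  -100.4] lead [100.3 110. ] [107.8 131.1]
[-0.3  0.3 -0. ]
```

View pics/s4.png

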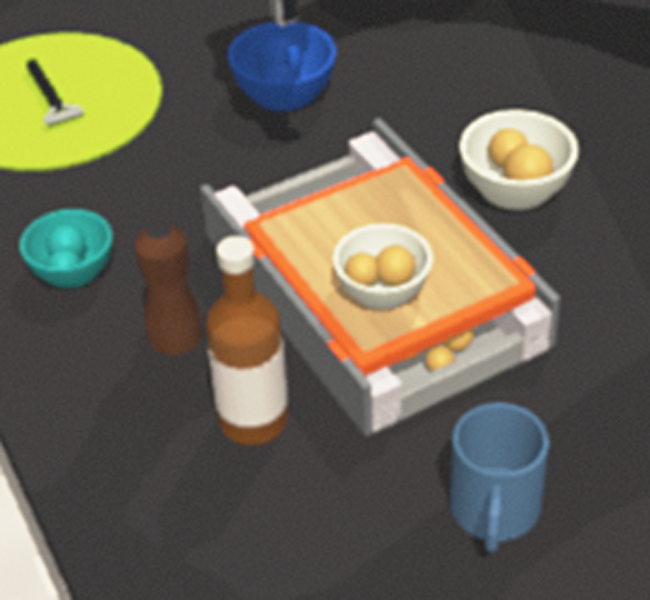

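The board lies flat on the rails with its front corners at crop (532,285) and (360,360). The bowl stands on it at (383,263), the oil, mill and mug are where they were, and the arm is clear.

```bash
python3 -c "from station import bot; print(bot.close_job())"
```

```text
the job is handed in; nothing more can be done
None
```

The board's feet dropped into the notches and it lies flat, about 4 mm short of the centre of home (within the 5 mm play). The bowl is still standing on it, the oil bottle, mug and mill look unmoved, and the arm moved clear before I handed the job in at about 10 s.

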